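# Free the dividing wheel and bring the dish round

### The job

The painting wheel is locked by the sprung index plunger on its bracket. Pull the plunger's T-knob up, twist it about a quarter turn (either way) and let it down into its rest notch so that it stays retracted by itself, then let go; after that turn the wheel (its upright post gives a hold) through a quarter turn, either way, and leave it standing there with the plunger still parked. Do not shift the paint jars or the water bowl.

Things in the scene. Friction and masses are not known exactly. Their poses are not given: they have to be found in the camera images.
- stand: Grey metal foot of the wheel, fixed to the table. Origin: on the table top, on the wheel's upright turning axis; z up. On its -y side, outside the wheel, rises a grey bracket (44 mm wide, outer face 164 mm from the axis) whose arm, top 80 mm above the table, reaches in over the wheel's rim and carries the upright plunger, 110 mm from the wheel's axis.
- wheel_top (a point): Centre of the wheel's flat top, 57 mm above the table. Aluminium disc 240 mm across with 12 open slots round its rim; the plunger's pin sits in one and locks it. A white dish, 116 mm across, is clamped on its middle: dish and clips stay within 70 mm of the axis and 16 mm above the wheel's top.
- knob_grip (a point): On the black T-knob: a flat-sided bar 44 mm long, 14 mm thick, 26 mm tall. Point on the plunger's upright axis, 7 mm below the bar's top; 121 mm above the table at home, moves with the knob. x along the bar, y across it, z up. At home the bar's underside is at 102 mm; below are a steel collar (37 mm across, top at 98 mm) and the arm, so fingers should not go lower than the underside.
- plunger_lift (a joint): How far the plunger is pulled up, m: 0 home (wheel locked), 0.018 fully up (stop). Spring: 6 N down at home, 10.5 N fully up. Its cross pin must be above 0.014 to pass two raised lands as the knob is twisted; beyond them, let down, it rests in a notch at 0.010, the locking pin then 3 mm clear of the wheel. Let go before that, it springs home or hangs on a land at 0.014.
- plunger_twist (a joint): Turn of the T-knob about the vertical, rad, 0 home, positive anticlockwise from above, stops at -1.75 and +1.75. Play of only 0.08 either way while home. The rest notches, one each way, are broad: the pin drops in anywhere from about 1.0 to 1.75 from home. Turns lightly.
- wheel (a joint): Turn of the wheel, rad, 0 as locked at the start, positive anticlockwise from above; stops at -2.5 and +2.5. Stays where it is left; about 1 N at the post turns it once the plunger is retracted.
- post_top (a point): Top centre of the wheel's turning post, a plain round upright steel pin 16 mm in diameter, 50 mm tall above the wheel's top (post top 107 mm above the table), 78 mm from the wheel's axis; at the start on the side opposite the plunger. Moves with the wheel.
- jar_tall: Closed paint jar, 58 mm across, 75 mm tall, loose on the table; bystander. Origin: centre of its underside.
- jar_short: Closed paint jar, 64 mm across, 55 mm tall, loose on the table; bystander. Origin: centre of its underside.
- water_bowl: Clear plastic bowl, 110 mm across, 55 mm tall, loose on the table; bystander. Origin: centre of its underside.

How it is judged (in metres and radians):
On the way, in this order (a step that is already met when the one before it is completed fails the run):
1. the plunger is parked in a rest notch and stays retracted with the gripper off it (value of joint plunger_lift between 0.008 and 0.012 m and (value of joint plunger_twist above 0.9 rad or value of joint plunger_twist below -0.9 rad) and contact force between the fingers and plunger_twist below 0.05 N), for 0.3 s.
2. the wheel is turned by a quarter turn, either way ((value of joint wheel between 1.25 and 1.9 rad or value of joint wheel between -1.9 and -1.25 rad)), for 0.2 s.
At the end, for the whole second after the job is handed in: The plunger rests in a notch (lift 8 to 12 mm, twisted more than 0.9 rad either way) by itself, and the wheel stands still a quarter turn from its start, either way (1.25 to 1.9 rad) (value of joint plunger_lift between 0.008 and 0.012 m and (value of joint plunger_twist above 0.9 rad or value of joint plunger_twist below -0.9 rad) and (value of joint wheel between 1.25 and 1.9 rad or value of joint wheel between -1.9 and -1.25 rad) and velocity of joint wheel between -0.05 and 0.05 rad/s); the robot touches nothing.
It fails at once if the jar tall is shifted by more than 30 mm (distance of jar_tall from where it was at the start of the episode above 0.03 m).
It fails at once if the jar short is shifted by more than 30 mm (distance of jar_short from where it was at the start of the episode above 0.03 m).
It fails at once if the water bowl is shifted by more than 30 mm (distance of water_bowl from where it was at the start of the episode above 0.03 m).
It also fails if it takes over 56 s, if anything falls off the work surface, if the arm or the gripper's body presses on something with over 40 N, if the wrist force passes 120 N, or if a joint passes its speed limit or range.

### The arm

A 7-joint arm with a two-finger parallel gripper is mounted at the origin on the work surface. World frame = base frame: x ahead of the robot, y to its left, z up, the work surface at z = 0. Lengths are in mm, angles in rad, forces in N, time in s.
With the tool pointing down it reaches from about 425 to 1025 mm from the base axis. Payload 3.6 kg.
Tool frame: the origin (TCP) lies at the very end of the fingers, on their centre line; the grasp point (between the pads) lies r.hold_point_z behind it (r.hold_point_z is the distance from the TCP to the grasp point, in mm); z points along the fingers, y is the direction in which the jaws open and shut (so a half turn about z gives the same grasp; the last joint's range is limited). The gripper opens to 85 mm and grips with 20 to 120 N. Pads are 22 mm wide; open, the fingers measure 114 mm over their backs; the gripper's body (76 mm by 85 mm) begins 54 mm behind the grasp point. The pads swing forward as they close: fully open they stand 13 mm farther back than shut.
Start: joints at [-0.093, 0.591, 0.048, 1.609, -0.033, 0.943, -0.034], TCP at [725.003, 0.003, 231.302] pointing down, gripper open.
Joint ranges: [-2.69, 2.69], [-0.47, 2.24], [-1.27, 1.36], [0.19, 2.51], [-1.53, 4.68], [0.08, 2.07], [-3.09, 3.09]. Speed limits (rad/s): [2.57, 2.57, 3.14, 3.14, 3.14, 3.14, 3.14].

### API

Orientations are given as a unit quaternion [x, y, z, w].
In Python, from plant import r gives the robot as it stands.
- The arm moves only by the tool step_arm, never from a script. Its arguments are lists of equal length, an entry for each row: "grip": the finger opening in m, from 0 to 0.0854; "xyz": the shift along the tool's x, y, z in m, a list of three; "rot": the turn, a rotation vector about the tool's x, y, z in degrees, a list of three. In form: {"grip": [grip, ...], "xyz": [[tx, ty, tz], ...], "rot": [[rx, ry, rz], ...]}. A call has 1 to 12 rows; each row shifts and turns the commanded pose from where the row before left it, along the tool's axes as they then stand; what a row does not reach is not made up. A row lasts 1/10 s, in which the tool goes at most 50 mm and 8.59 degrees, less where a joint would pass 70% of its speed; a pose out of reach is approached as far as the arm can. A call with a gripper value outside its range is refused whole. The fingers move at their own pace and stop on an object; the grip force is fixed at half the most. Time passes only in rows, so rows that do not move let the fingers close. It gives the time, the measured TCP pose, the force and the opening at its end, in the units of the state.
- r.get_obs(): the state, without advancing time (a new reading comes with each control period).
- r.snapshot(name): name is "scene" or "side" or "wrist"; returns the picture (420x560x3 uint8, blue, green, red); there is no depth.
- r.camera_model(name): a dict with "K" (3x3 intrinsics, pixels), "view" (4x4, takes a point from world to camera coordinates); the wrist camera has in their place "tool_from_camera" (4x4, takes a point from camera to tool coordinates, whose origin is the TCP and whose axes are the flange's). Camera axes: x right, y down, z forward; pixel columns grow to the right and rows downward; lengths in mm; the calibration is good to about 2 mm. A picture is of the moment at which its call begins: read the wrist's pose just before it. camera_model takes no time and is no camera call.
- r.job_done(): hands the job in, once; it reports no verdict.
The state is a dict: "time_s": time; "q": joint angles; "dq": joint speeds; "joint_torque": joint torques, N m; "ee_pos": TCP position; "tcp_rot": TCP orientation; "force": force on the tool from outside, world axes, zero at the start; "ft_torque": the same for the moment, N m; "grip_width": finger opening in mm.
Only numpy, scipy, OpenCV 4.12 (cv2) and the standard library are available. Lean on these libraries where they do the work, as an engineer would, in place of code of your own. Each camera call takes 0.05 s, during which the arm holds its last target.

## Working session

There is one attempt and no reset: what is moved stays moved. The work goes in short steps, Python scripts to look and compute and a tool call to move; the robot and the scene stay as the last step left them, time stands still between calls to the robot, and variables do not carry over. Pictures are saved under pics/ and viewed, and the job is handed in when it is done.

Besides the shell and the picture viewer there is one more tool, called in YAML: its name, and indented under it one key for each argument. step_arm: Moves the arm, as the interface text tells. Its arguments: {"type":"object","properties":{"grip":{"type":"array"},"xyz":{"type":"array"},"rot":{"type":"array"}},"required":["grip","xyz","rot"]}

```bash
ls; mkdir -p pics
python3 - <<'E'
from plant import r
import cv2,numpy as np
o=r.get_obs();print(o['time_s'],o['ee_pos'],o['tcp_rot'],o['grip_width'],r.hold_point_z)
for n in("scene","side","wrist"):
    cv2.imwrite(f"pics/{n}0.png",r.snapshot(n));c=r.camera_model(n);print(n,{k:np.round(v,4).tolist() for k,v in c.items()})
E
```

```text
pics
0.0 [7.24176194e+02 5.63325938e-02 2.30142371e+02] [ 0.70704199  0.70717069 -0.00082551 -0.00075181] 85.45438657509625 18.700000000000003
scene {'K': [[426.9531, 0.0, 284.4719], [0.0, 426.9531, 203.3401], [0.0, 0.0, 1.0]], 'view': [[0.8836, 0.4679, -0.016, -518.8104], [0.2411, -0.4841, -0.8411, -47.8691], [-0.4013, 0.7394, -0.5406, 1244.2281], [0.0, 0.0, 0.0, 1.0]]}
side {'K': [[509.9234, 0.0, 291.8717], [0.0, 509.9234, 207.7697], [0.0, 0.0, 1.0]], 'view': [[0.9535, -0.3006, -0.024, -541.319], [-0.1653, -0.4545, -0.8753, 216.2201], [0.2522, 0.8385, -0.483, 1299.8667], [0.0, 0.0, 0.0, 1.0]]}
wrist {'K': [[304.4217, 0.0, 271.1958], [0.0, 304.4217, 207.9128], [0.0, 0.0, 1.0]], 'tool_from_camera': [[0.0008, -0.957, -0.2902, 74.2682], [1.0, 0.001, -0.0003, -0.0862], [0.0006, -0.2902, 0.957, -143.1187], [0.0, 0.0, 0.0, 1.0]]}
```

View pics/scene0.png

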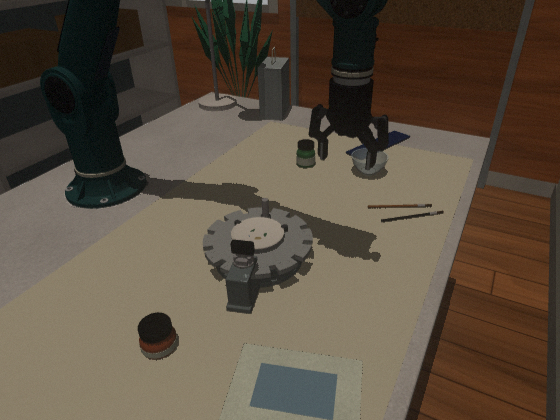

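View pics/side0.png

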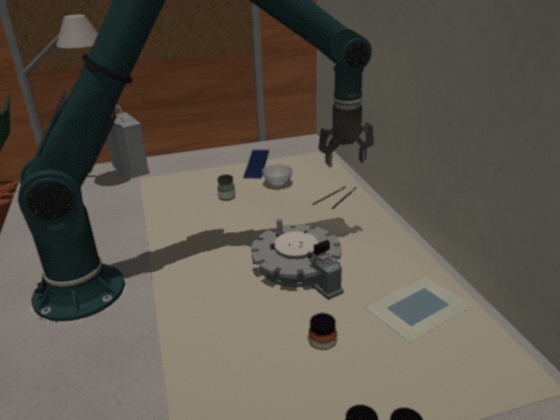

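View pics/wrist0.png

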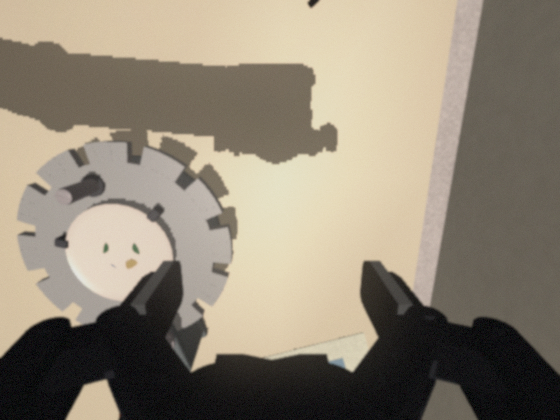

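Run:
```python
import cv2
a=cv2.imread('pics/scene0.png')[190:320,190:325];b=cv2.imread('pics/side0.png')[205:305,240:355]
cv2.imwrite('pics/z1.png',cv2.convertScaleAbs(cv2.resize(a,None,fx=5.5,fy=4.5*1.222,interpolation=cv2.INTER_CUBIC)[:600],alpha=1.8))
cv2.imwrite('pics/z2.png',cv2.convertScaleAbs(cv2.resize(b,None,fx=6,fy=6,interpolation=cv2.INTER_CUBIC),alpha=1.8))
```

```text
(no output)
```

View pics/z1.png

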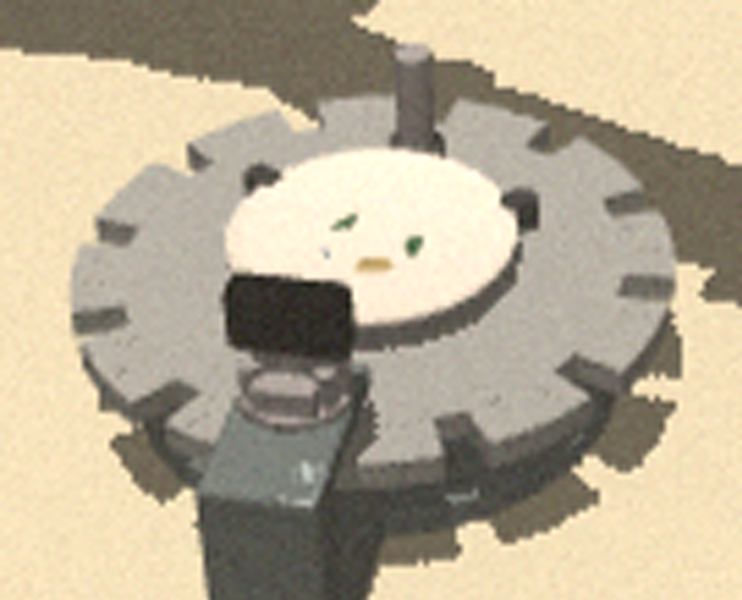

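View pics/z2.png

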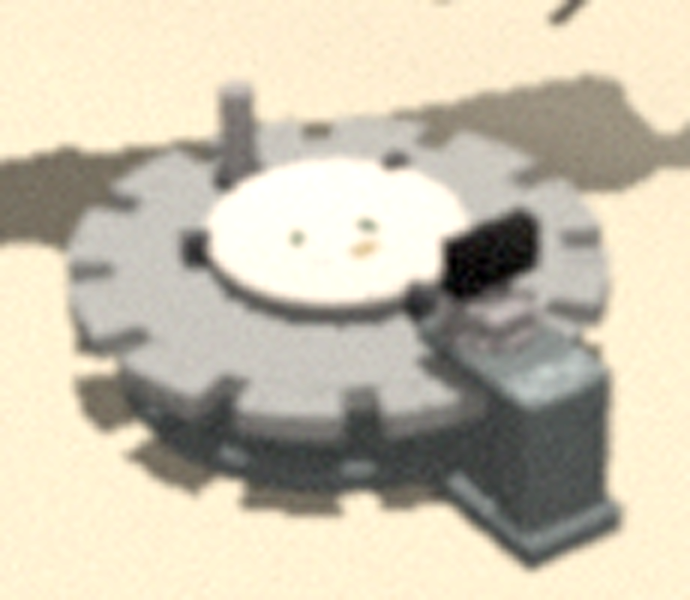

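```bash
cat > h.py <<'E'
from plant import r
import cv2,numpy as np
def cam(n,o=None):
    c=r.camera_model(n);K=np.array(c['K'])
    if n!='wrist': V=np.array(c['view'])
    else:
        from scipy.spatial.transform import Rotation as R
        T=np.eye(4);T[:3,:3]=R.from_quat(o['tcp_rot']).as_matrix();T[:3,3]=o['ee_pos'];V=np.linalg.inv(T@np.array(c['tool_from_camera']))
    return K,V
def tri(p,q,A,B):
    P=[K@V[:3] for K,V in(A,B)]
    X=cv2.triangulatePoints(P[0],P[1],np.float64(p).reshape(2,1),np.float64(q).reshape(2,1))[:,0];return X[:3]/X[3]
def plane(p,z,A):
    K,V=A;W=np.linalg.inv(V);d=W[:3,:3]@np.linalg.inv(K)@[p[0],p[1],1];o=W[:3,3];return o+d*(z-o[2])/d[2]
def proj(X,A):
    K,V=A;u=K@(V[:3]@np.append(X,1));return u[:2]/u[2]
E
python3 - <<'E'
from h import *
S,D=cam('scene'),cam('side');np.set_printoptions(precision=1,suppress=True)
out=[]
for f,(x0,y0,x1,y1) in(('scene0',(228,235,258,258)),('side0',(310,236,334,257))):
    m=(cv2.imread(f'pics/{f}.png').max(2)<28).astype(np.uint8);m2=np.zeros_like(m);m2[y0:y1,x0:x1]=m[y0:y1,x0:x1]
    n,l,s,c=cv2.connectedComponentsWithStats(m2);i=1+np.argmax(s[1:,4]);print(s[i]);out.append(c[i])
    r_=cv2.minAreaRect(np.argwhere(l==i)[:,::-1].astype(np.float32));print(cv2.boxPoints(r_))
print('knob ctr',tri(*out,S,D),plane(out[0],117,S),plane(out[1],117,D))
print('post',tri((265.1,199.5),(279.3,219.7),S,D),plane((265.1,199.5),107,S),plane((279.3,219.7),107,D))
out=[]
for f in('scene0','side0'):
    im=cv2.imread(f'pics/{f}.png');m=cv2.inRange(im,(105,105,105),(255,255,255))
    n,l,s,c=cv2.connectedComponentsWithStats(m)
    print([ (s[i].tolist()) for i in range(1,n) if s[i,4]>300])
d=((257.3,232.9),(296.3,243.7));print('dish',tri(*d,S,D),plane(d[0],70,S),plane(d[1],70,D))
# jars
for nm,p,q in(('green',(306,163),(226,197)),('orange',(158,352),(323,345)),('bowl',(370,172),(278,184))):print(nm,plane(p,5,S),plane(q,5,D))
E
```

```text
[237 241  17  14  89]
[[234.5 247.5]
 [243.  239. ]
 [254.5 250.5]
 [246.  259. ]]
[314 242  15  13 124]
[[311.8 247.6]
 [326.6 240.2]
 [330.2 247.4]
 [315.4 254.8]]
knob ctr [ 592.8 -169.9  110. ] [ 599.1 -179.4  117. ] [ 589.3 -177.8  117. ]
post [536.3   5.2 105.3] [538.4   1.5 107. ] [535.7   3.5 107. ]
[[121, 106, 223, 114, 6431], [0, 166, 466, 254, 49071], [231, 217, 53, 32, 1126]]
[[0, 135, 560, 285, 99350]]
dish [559.5 -71.6  69.3] [560.7 -73.8  70. ] [559.3 -71.4  70. ]
green [460.7 383.5   5. ] [453.5 381.6   5. ]
orange [ 536.7 -377.5    5. ] [ 519.2 -379.9    5. ]
bowl [658.5 415.2   5. ] [647.4 416.2   5. ]
```

step_arm:
  grip: [0.0854,0.0854,0.0854,0.0854,0.0854,0.0854,0.0854,0.0854,0.0854,0.0854]
  xyz:
    - [-0.018,-0.0132,0.001]
    - [-0.018,-0.0132,0.001]
    - [-0.018,-0.0132,0.001]
    - [-0.018,-0.0132,0.001]
    - [-0.018,-0.0132,0.001]
    - [-0.018,-0.0132,0.001]
    - [-0.018,-0.0132,0.001]
    - [-0.018,-0.0132,0.001]
    - [-0.018,-0.0132,0.001]
    - [-0.018,-0.0132,0.001]
  rot:
    - [0,0,0]
    - [0,0,0]
    - [0,0,0]
    - [0,0,0]
    - [0,0,0]
    - [0,0,0]
    - [0,0,0]
    - [0,0,0]
    - [0,0,0]
    - [0,0,0]

```text
time_s: 1.15
ee_pos: [591.8, -181.5, 221.4]
tcp_rot: [0.707, 0.707, 0.0, 0.0]
force: [-0.5, 0.2, -0.4]
grip_width: 85.5
```

step_arm:
  grip: [0.0854,0.0854,0.0854,0.0854,0.0854,0.0854,0.0854,0.0854,0.0854,0.0854,0.0854]
  xyz:
    - [0,0,0]
    - [0,0,0]
    - [0,0,0]
    - [0,0,0]
    - [0,0,0]
    - [0,0,0]
    - [0,0,0]
    - [0,0,0]
    - [0,0,0]
    - [0,0,0]
    - [0,0,0]
  rot:
    - [0,0,7.3]
    - [0,0,7.3]
    - [0,0,7.3]
    - [0,0,7.3]
    - [0,0,7.3]
    - [0,0,7.3]
    - [0,0,7.3]
    - [0,0,7.3]
    - [0,0,7.3]
    - [0,0,7.3]
    - [0,0,0]

```text
time_s: 2.25
ee_pos: [592.5, -180.5, 221.2]
tcp_rot: [0.989, 0.148, -0.0, 0.0]
force: [0.3, -0.2, -0.4]
grip_width: 85.2
```

Run:
```python
from h import *
o=r.get_obs();w=r.snapshot('wrist');cv2.imwrite('pics/w1.png',w);np.save('o1.npy',o,allow_pickle=True)
print(o['time_s'],o['ee_pos'],o['tcp_rot'],o['q'])
A=cam('wrist',o);print(proj([591.8,-177.3,128],A))
```

```text
2.25 [ 592.46190432 -180.48595854  221.24300224] [ 9.89024624e-01  1.47750672e-01 -1.17568810e-04  1.35681627e-04] [-0.06023194  0.49618956  0.39991506  1.87726478 -0.25621461  0.81843295
 -0.80138674]
[267.53574086 210.06299557]
```

View pics/w1.png

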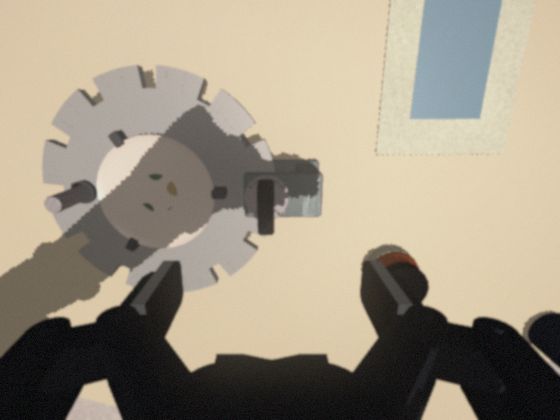

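Run:
```python
from h import *
o=np.load('o1.npy',allow_pickle=True).item();A=cam('wrist',o)
im=cv2.imread('pics/w1.png');m=(im.max(2)<45).astype(np.uint8)
z=np.zeros_like(m);z[165:250,250:285]=m[165:250,250:285]
n,l,s,c=cv2.connectedComponentsWithStats(z);i=1+np.argmax(s[1:,4]);print(s[i],c[i]);R=cv2.minAreaRect(np.argwhere(l==i)[:,::-1].astype(np.float32));print(R)
b=cv2.boxPoints(R)
P=np.array([plane(p,128,A) for p in b]);print(P,P.mean(0),np.linalg.norm(P-np.roll(P,1,0),axis=1))
e=[plane(p,128,A) for p in((266,180),(265,235))]
d=e[1]-e[0];print(np.degrees(np.arctan2(d[1],d[0])))
from scipy.spatial.transform import Rotation as Rr
M=Rr.from_quat(o['tcp_rot']).as_matrix();print(M.round(3))
cv2.imwrite('pics/w1z.png',cv2.convertScaleAbs(cv2.resize(im[150:270,230:340],None,fx=5,fy=5),alpha=1.8))
```

```text
[259 185   3   3   4] [260.25 186.25]
((260.2500305175781, 186.25001525878906), (0.7071067094802856, 2.8284268379211426), 45.0)
[[ 608.19050416 -165.25004461  128.        ]
 [ 610.21405558 -166.30905026  128.        ]
 [ 609.94147883 -166.80353514  128.        ]
 [ 607.91640295 -165.74497844  128.        ]] [ 609.06561038 -166.02690211  128.        ] [0.56576582 2.28391185 0.56463562 2.28505461]
-164.26747822044692
[[ 0.956  0.292 -0.   ]
 [ 0.292 -0.956 -0.   ]
 [-0.     0.    -1.   ]]
```

View pics/w1z.png

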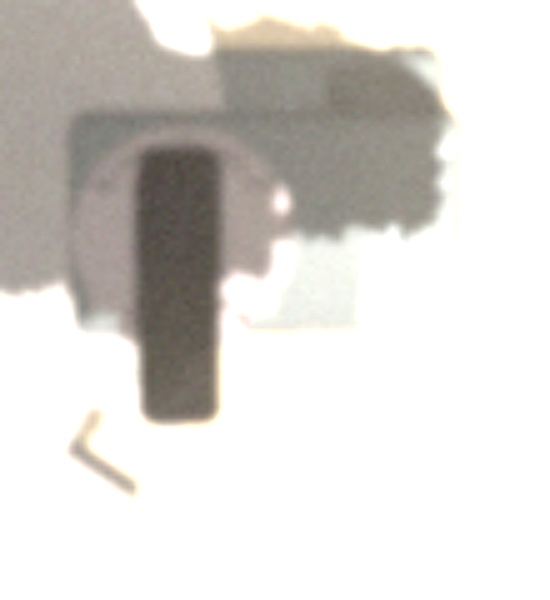

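Run:
```python
from h import *
o=np.load('o1.npy',allow_pickle=True).item();A=cam('wrist',o)
x=np.array([.956,.292,0]);y=np.array([.292,-.956,0])
e=plane((265.6,234),128,A);t=plane((265.6,150+150/5),128,A);print(e,t,np.linalg.norm(e-t));c=e+22*x;print(c,(c-o['ee_pos'])@x,(c-o['ee_pos'])@y)
for a,b in(((257.4,185),(258,228)),((273.4,185),(273.4,228))):
  d=plane(a,128,A)-plane(b,128,A);print(np.degrees(np.arctan2(d[1],d[0])))
```

```text
[ 571.33284778 -181.810258    128.        ] [ 615.14601133 -168.63661914  128.        ] 45.75082579569888
[ 592.36484778 -175.386258    128.        ] 1.3963265096499522 -4.903654224758153
17.068227870468007
17.161974635354433
```

step_arm:
  grip: [0.06,0.06,0.06,0.06,0.06,0.06,0.06,0.06,0.06]
  xyz:
    - [0.001,-0.0045,0]
    - [0,0,0.015]
    - [0,0,0.015]
    - [0,0,0.015]
    - [0,0,0.015]
    - [0,0,0.015]
    - [0,0,0.015]
    - [0,0,0.015]
    - [0,0,0]
  rot:
    - [0,0,0]
    - [0,0,0]
    - [0,0,0]
    - [0,0,0]
    - [0,0,0]
    - [0,0,0]
    - [0,0,0]
    - [0,0,0]
    - [0,0,0]

```text
time_s: 3.2
ee_pos: [591.0, -174.8, 113.7]
tcp_rot: [0.989, 0.148, -0.002, -0.001]
force: [0.7, 0.6, 0.2]
grip_width: 60.0
```

Run:
```python
from h import *
o=r.get_obs();w=r.snapshot('wrist');cv2.imwrite('pics/w2.png',cv2.convertScaleAbs(w,alpha=1.6))
print(o['time_s'],o['ee_pos'],o['force'])
```

```text
3.2 [ 591.03624523 -174.84899966  113.70123714] [0.71437733 0.58809706 0.19772818]
```

View pics/w2.png

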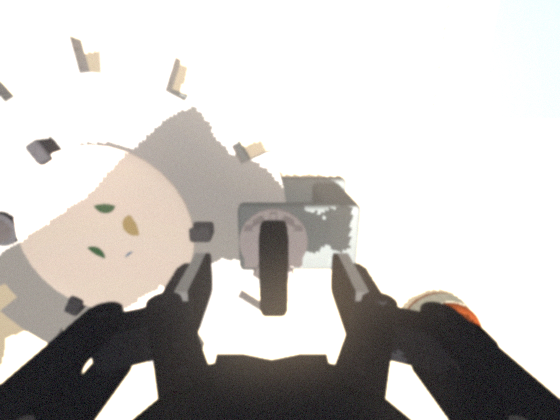

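step_arm:
  grip: [0.06,0.06,0.06,0.0,0.0,0.0,0.0,0.0,0.0,0.0]
  xyz:
    - [0.001,0,0.005]
    - [0,0,0.005]
    - [0,0,0]
    - [0,0,0]
    - [0,0,0]
    - [0,0,0]
    - [0,0,0]
    - [0,0,0]
    - [0,0,0]
    - [0,0,0]
  rot:
    - [0,0,0]
    - [0,0,0]
    - [0,0,0]
    - [0,0,0]
    - [0,0,0]
    - [0,0,0]
    - [0,0,0]
    - [0,0,0]
    - [0,0,0]
    - [0,0,0]

```text
time_s: 4.25
ee_pos: [593.8, -175.1, 106.7]
tcp_rot: [0.989, 0.148, 0.0, -0.0]
force: [-0.0, 0.9, 5.3]
grip_width: 12.4
```

step_arm:
  grip: [0.0,0.0,0.0,0.0,0.0,0.0]
  xyz:
    - [0,0,-0.004]
    - [0,0,-0.004]
    - [0,0,-0.004]
    - [0,0,-0.004]
    - [0,0,0]
    - [0,0,0]
  rot:
    - [0,0,0]
    - [0,0,0]
    - [0,0,0]
    - [0,0,0]
    - [0,0,0]
    - [0,0,0]

```text
time_s: 4.85
ee_pos: [593.6, -175.1, 122.1]
tcp_rot: [0.989, 0.148, -0.0, 0.0]
force: [3.3, -1.6, -10.3]
grip_width: 12.6
```

Run:
```python
from h import *
o=r.get_obs();w=r.snapshot('wrist');cv2.imwrite('pics/w3.png',cv2.convertScaleAbs(w,alpha=1.6))
cv2.imwrite('pics/s3.png',cv2.convertScaleAbs(cv2.resize(r.snapshot('scene')[180:310,190:325],None,fx=4.5,fy=4.5),alpha=1.8))
print(o['time_s'],o['ee_pos'],o['force'],o['grip_width'])
```

```text
4.85 [ 593.57889302 -175.05893054  122.07948762] [  3.27180214  -1.62029521 -10.32474242] 12.5893611981826
```

View pics/s3.png

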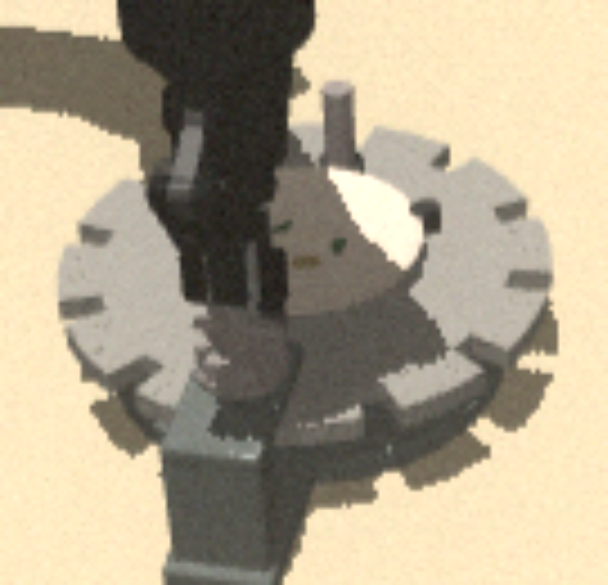

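step_arm:
  grip: [0.0,0.0,0.0,0.0,0.0,0.0]
  xyz:
    - [0,0,-0.001]
    - [0,0,0]
    - [0,0,0]
    - [0,0,0]
    - [0,0,0]
    - [0,0,0]
  rot:
    - [0,0,0]
    - [0,0,-5]
    - [0,0,-5]
    - [0,0,-5]
    - [0,0,-5]
    - [0,0,0]

```text
time_s: 5.55
ee_pos: [593.2, -174.3, 123.1]
tcp_rot: [0.948, 0.318, -0.0, -0.001]
force: [2.4, 0.2, -10.0]
grip_width: 12.9
```

step_arm:
  grip: [0.0,0.0,0.0,0.0,0.0,0.0,0.0,0.0,0.0,0.0,0.0,0.0]
  xyz:
    - [0,0,0]
    - [0,0,0]
    - [0,0,0]
    - [0,0,0]
    - [0,0,0]
    - [0,0,0]
    - [0,0,0]
    - [0,0,0]
    - [0,0,0]
    - [0,0,0]
    - [0,0,0]
    - [0,0,0]
  rot:
    - [0,0,-6]
    - [0,0,-6]
    - [0,0,-6]
    - [0,0,-6]
    - [0,0,-6]
    - [0,0,-6]
    - [0,0,-6]
    - [0,0,-6]
    - [0,0,-6]
    - [0,0,-4]
    - [0,0,0]
    - [0,0,0]

```text
time_s: 6.75
ee_pos: [591.0, -173.4, 122.3]
tcp_rot: [0.676, 0.737, -0.001, -0.003]
force: [-1.9, 5.1, -11.5]
grip_width: 12.7
```

Run:
```python
from h import *
o=r.get_obs();w=r.snapshot('wrist');cv2.imwrite('pics/w4.png',cv2.convertScaleAbs(w,alpha=1.6))
print(o['time_s'],o['ee_pos'],o['force'],o['ft_torque'],o['grip_width'])
```

```text
6.75 [ 590.97063923 -173.39782009  122.27288619] [ -1.8917727    5.0526871  -11.51284043] [ 1.09876498  0.08053309 -0.01091496] 12.657552761968754
```

View pics/w4.png

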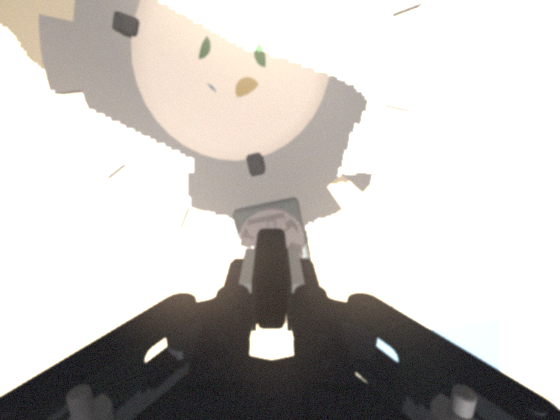

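step_arm:
  grip: [0.0,0.0,0.0,0.0,0.0,0.0]
  xyz:
    - [-0.001,0,0.002]
    - [0,0,0.002]
    - [0,0,0.002]
    - [0,0,0]
    - [0,0,0]
    - [0,0,0]
  rot:
    - [0,0,0]
    - [0,0,0]
    - [0,0,0]
    - [0,0,0]
    - [0,0,0]
    - [0,0,0]

```text
time_s: 7.4
ee_pos: [591.0, -173.5, 116.8]
tcp_rot: [0.676, 0.737, -0.001, -0.003]
force: [-3.5, 6.9, -7.9]
grip_width: 12.6
```

step_arm:
  grip: [0.0,0.0,0.0,0.0]
  xyz:
    - [0.002,-0.001,0.0]
    - [0.001,0,0.001]
    - [0,0,0.001]
    - [0,0,0]
  rot:
    - [0,0,0]
    - [0,0,0]
    - [0,0,0]
    - [0,0,0]

```text
time_s: 7.8
ee_pos: [591.0, -173.3, 116.6]
tcp_rot: [0.676, 0.737, -0.001, -0.001]
force: [-5.4, 3.6, 2.6]
grip_width: 12.8
```

step_arm:
  grip: [0.03,0.05,0.05,0.05,0.05,0.05,0.05,0.05,0.05]
  xyz:
    - [0,0,0]
    - [0,0,0]
    - [0,0,0]
    - [0,0,-0.015]
    - [0,0,-0.02]
    - [0,0,-0.02]
    - [0,0,-0.02]
    - [0,0,-0.02]
    - [0,0,0]
  rot:
    - [0,0,0]
    - [0,0,0]
    - [0,0,0]
    - [0,0,0]
    - [0,0,0]
    - [0,0,0]
    - [0,0,0]
    - [0,0,0]
    - [0,0,0]

```text
time_s: 8.7
ee_pos: [595.3, -174.3, 214.7]
tcp_rot: [0.676, 0.737, 0.002, 0.004]
force: [0.8, -0.4, 0.4]
grip_width: 50.0
```

Run:
```python
from h import *
o=r.get_obs();w=r.snapshot('wrist');cv2.imwrite('pics/w5.png',cv2.convertScaleAbs(w,alpha=1.6))
cv2.imwrite('pics/s5.png',cv2.convertScaleAbs(cv2.resize(r.snapshot('side')[190:305,240:355],None,fx=5,fy=5),alpha=1.8))
print(o['time_s'],o['ee_pos'],o['force'],o['ft_torque'],o['grip_width'])
A=cam('wrist',o)
for p in([536.5,4,107],[592.4,-175.4,138],[592.4,-175.4,128]):print(proj(p,A))
```

```text
8.7 [ 595.2660839  -174.25070713  214.69250046] [ 0.81271464 -0.44767293  0.39327807] [-0.07031626 -0.04683129 -0.03788185] 49.95133198774766
[207.17549984 -51.00155834]
[266.67392457 218.32422365]
[266.75986151 214.22129528]
```

View pics/w5.png

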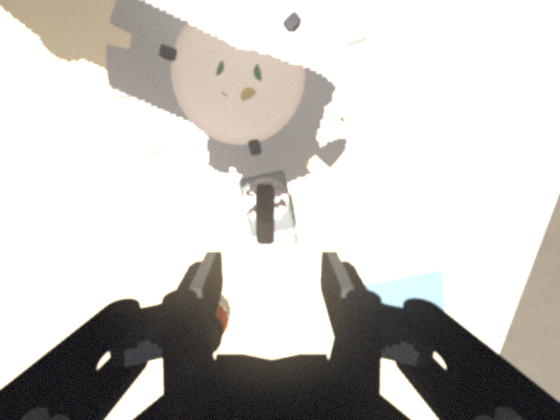

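View pics/s5.png

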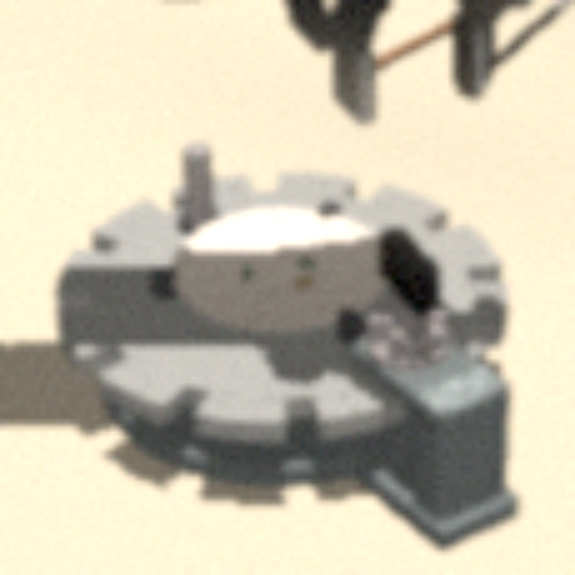

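step_arm:
  grip: [0.05,0.05,0.05,0.05,0.05,0.05,0.05,0.05,0.05,0.05,0.05,0.05]
  xyz:
    - [0.018,-0.0043,0]
    - [0.018,-0.0043,0]
    - [0.018,-0.0043,0]
    - [0.018,-0.0043,0]
    - [0.018,-0.0043,0]
    - [0.018,-0.0043,0]
    - [0.018,-0.0043,0]
    - [0.018,-0.0043,0]
    - [0.018,-0.0043,0]
    - [0.02,-0.0043,0]
    - [0,0,0]
    - [0,0,0]
  rot:
    - [0,0,0]
    - [0,0,0]
    - [0,0,0]
    - [0,0,0]
    - [0,0,0]
    - [0,0,0]
    - [0,0,0]
    - [0,0,0]
    - [0,0,0]
    - [0,0,-6]
    - [0,0,-6]
    - [0,0,0]

```text
time_s: 10.0
ee_pos: [532.8, 6.5, 210.2]
tcp_rot: [0.594, 0.805, 0.0, -0.0]
force: [0.6, -0.4, -0.1]
grip_width: 50.0
```

Run:
```python
from h import *
o=r.get_obs();w=r.snapshot('wrist');cv2.imwrite('pics/w6.png',cv2.convertScaleAbs(w,alpha=1.6));np.save('o6.npy',o,allow_pickle=True)
print(o['time_s'],o['ee_pos'],o['tcp_rot'],o['grip_width'])
A=cam('wrist',o)
for p in([536.5,4,107],[536.5,4,57]):print(proj(p,A))
```

```text
10.0 [532.77524583   6.52383289 210.21030551] [ 5.93512548e-01  8.04824637e-01  4.92514403e-05 -3.94843431e-04] 49.97627757585362
[274.63007301 211.52208902]
[274.14051392 196.57011414]
```

View pics/w6.png

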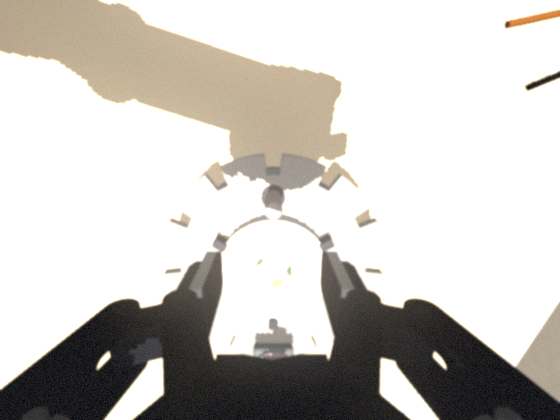

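step_arm:
  grip: [0.05,0.05,0.05,0.05,0.05,0.05,0.05,0.05,0.05,0.05]
  xyz:
    - [-0.0035,0.003,0]
    - [0,0,0.014]
    - [0,0,0.014]
    - [0,0,0.014]
    - [0,0,0.014]
    - [0,0,0.014]
    - [0,0,0.014]
    - [0,0,0.014]
    - [0,0,0.006]
    - [0,0,0]
  rot:
    - [0,0,0]
    - [0,0,0]
    - [0,0,0]
    - [0,0,0]
    - [0,0,0]
    - [0,0,0]
    - [0,0,0]
    - [0,0,0]
    - [0,0,0]
    - [0,0,0]

```text
time_s: 11.05
ee_pos: [537.3, 1.4, 105.5]
tcp_rot: [0.595, 0.803, -0.001, -0.0]
force: [0.4, -0.0, 0.6]
grip_width: 49.8
```

Run:
```python
from h import *
o=r.get_obs();w=r.snapshot('wrist');cv2.imwrite('pics/w7.png',cv2.convertScaleAbs(w,alpha=1.))
print(o['time_s'],o['ee_pos'],o['tcp_rot'],o['force'])
A=cam('wrist',o)
for p in([536.5,4,107],[536.5,4,57]):print(proj(p,A))
```

```text
11.05 [537.33350768   1.38148116 105.53677079] [ 5.95403729e-01  8.03426234e-01 -6.76713224e-04 -4.77257382e-04] [ 0.40774618 -0.0495278   0.5507949 ]
[271.13745712 261.20317922]
[271.31643687 227.08441124]
```

View pics/w7.png

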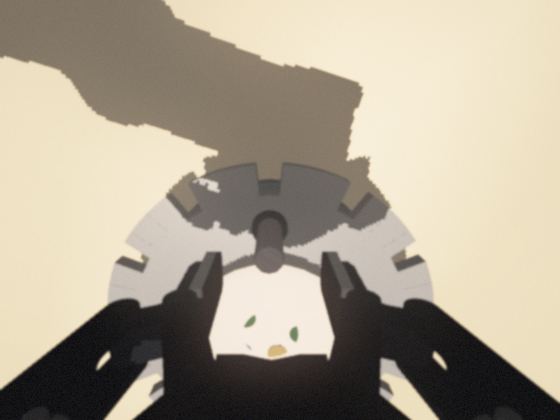

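step_arm:
  grip: [0.05,0.05,0.05,0.022,0.022,0.022,0.022,0.022]
  xyz:
    - [0.0025,-0.0005,0.008]
    - [0,0,0.008]
    - [0,0,0.006]
    - [0,0,0]
    - [0,0,0]
    - [0,0,0]
    - [0,0,0]
    - [0,0,0]
  rot:
    - [0,0,0]
    - [0,0,0]
    - [0,0,0]
    - [0,0,0]
    - [0,0,0]
    - [0,0,0]
    - [0,0,0]
    - [0,0,0]

```text
time_s: 11.9
ee_pos: [536.6, 4.1, 84.6]
tcp_rot: [0.595, 0.804, 0.0, 0.0]
force: [-0.7, -0.9, 0.6]
grip_width: 22.1
```

step_arm:
  grip: [0.022,0.022,0.022,0.022,0.022,0.022,0.022,0.022,0.022,0.022]
  xyz:
    - [-0.0003,0.0069,0]
    - [-0.0003,0.0069,0]
    - [-0.0003,0.0069,0]
    - [-0.0003,0.0069,0]
    - [-0.0003,0.0069,0]
    - [-0.0003,0.0069,0]
    - [-0.0003,0.0069,0]
    - [-0.0003,0.0069,0]
    - [-0.0003,0.0069,0]
    - [0,0,0]
  rot:
    - [0,0,5]
    - [0,0,5]
    - [0,0,5]
    - [0,0,5]
    - [0,0,5]
    - [0,0,5]
    - [0,0,5]
    - [0,0,5]
    - [0,0,5]
    - [0,0,0]

```text
time_s: 12.9
ee_pos: [597.6, -2.0, 84.4]
tcp_rot: [0.857, 0.515, 0.0, 0.001]
force: [0.9, -0.2, -0.4]
grip_width: 21.9
```

Run:
```python
from h import *
o=r.get_obs();w=r.snapshot('wrist');cv2.imwrite('pics/w8.png',w)
print(o['time_s'],o['ee_pos'],o['tcp_rot'],o['force'])
d=np.array(o['ee_pos'])[:2]-[560,-72];print(np.hypot(*d),np.degrees(np.arctan2(d[1],d[0])))
```

```text
12.9 [597.57913678  -2.00600961  84.42378413] [8.57255678e-01 5.14890526e-01 3.49898200e-04 5.71561805e-04] [ 0.86367083 -0.16774449 -0.42768124]
79.44400677294632 61.76905341571937
```

View pics/w8.png

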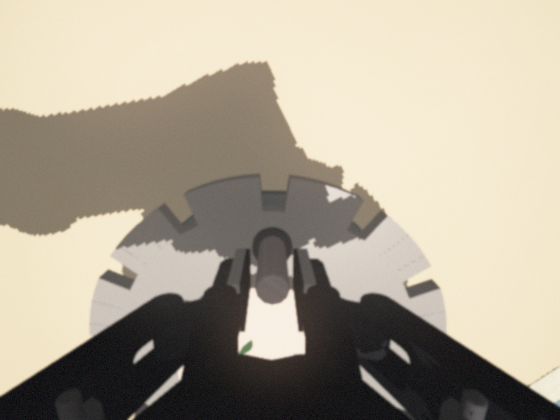

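step_arm:
  grip: [0.022,0.022,0.022,0.022,0.022,0.022,0.022,0.022,0.022,0.022,0.022,0.022]
  xyz:
    - [-0.0003,0.0069,0]
    - [-0.0003,0.0069,0]
    - [-0.0003,0.0069,0]
    - [-0.0003,0.0069,0]
    - [-0.0003,0.0069,0]
    - [-0.0003,0.0069,0]
    - [-0.0003,0.0069,0]
    - [-0.0003,0.0069,0]
    - [-0.0002,0.005,0]
    - [-0.0001,0.003,0]
    - [0,0,0]
    - [0,0,0]
  rot:
    - [0,0,5]
    - [0,0,5]
    - [0,0,5]
    - [0,0,5]
    - [0,0,5]
    - [0,0,5]
    - [0,0,5]
    - [0,0,5]
    - [0,0,3.6]
    - [0,0,2.2]
    - [0,0,0]
    - [0,0,0]

```text
time_s: 14.15
ee_pos: [635.4, -49.3, 84.3]
tcp_rot: [0.99, 0.142, 0.0, -0.0]
force: [0.2, -0.4, -0.6]
grip_width: 22.1
```

step_arm:
  grip: [0.05,0.05,0.05,0.05,0.05,0.05,0.05,0.05,0.05,0.05,0.05]
  xyz:
    - [0,0,0]
    - [0,0,0]
    - [0,0,0]
    - [0,0,0]
    - [0,0,-0.015]
    - [0,0,-0.02]
    - [0,0,-0.025]
    - [0,0,-0.025]
    - [0,0,-0.025]
    - [0,0,-0.02]
    - [0,0,0]
  rot:
    - [0,0,0]
    - [0,0,0]
    - [0,0,0]
    - [0,0,0]
    - [0,0,0]
    - [0,0,0]
    - [0,0,0]
    - [0,0,0]
    - [0,0,0]
    - [0,0,0]
    - [0,0,0]

```text
time_s: 15.25
ee_pos: [637.9, -50.2, 218.6]
tcp_rot: [0.99, 0.141, 0.004, 0.001]
force: [-0.6, -0.7, -0.0]
grip_width: 50.0
```

Run:
```python
from h import *
o=r.get_obs();w=r.snapshot('wrist');cv2.imwrite('pics/w9.png',w);np.save('o9.npy',o,allow_pickle=True)
cv2.imwrite('pics/d9.png',r.snapshot('side'));cv2.imwrite('pics/s9.png',r.snapshot('scene'))
print(o['time_s'],o['ee_pos'],o['tcp_rot'],o['force'])
cv2.imwrite('pics/d9z.png',cv2.convertScaleAbs(cv2.resize(cv2.imread('pics/d9.png')[190:305,240:355],None,fx=5,fy=5),alpha=1.8))
```

```text
15.25 [637.87947378 -50.151098   218.6267354 ] [9.90034733e-01 1.40772257e-01 3.73907013e-03 6.46946563e-04] [-0.57769815 -0.69590064 -0.01927152]
```

View pics/w9.png

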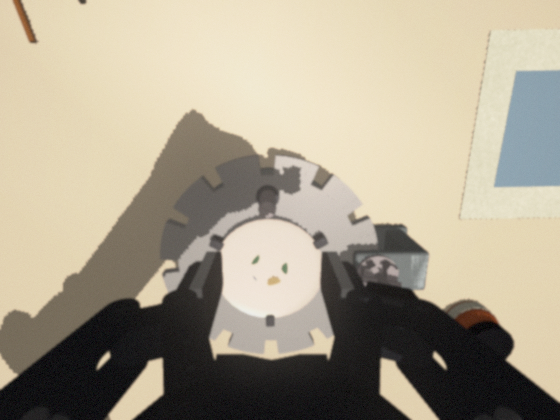

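View pics/d9z.png

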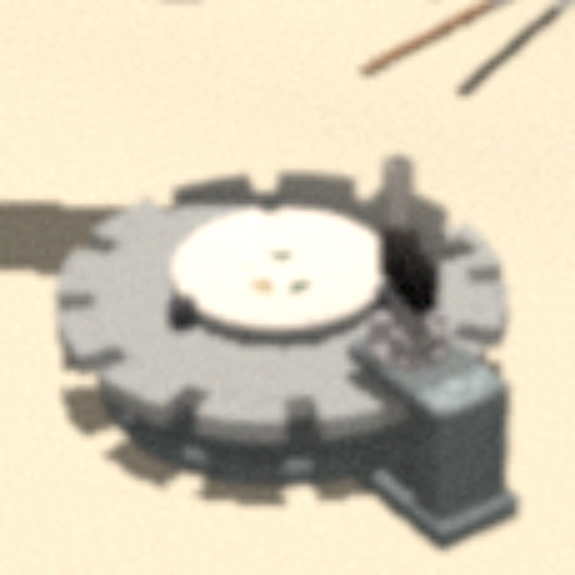

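View pics/s9.png

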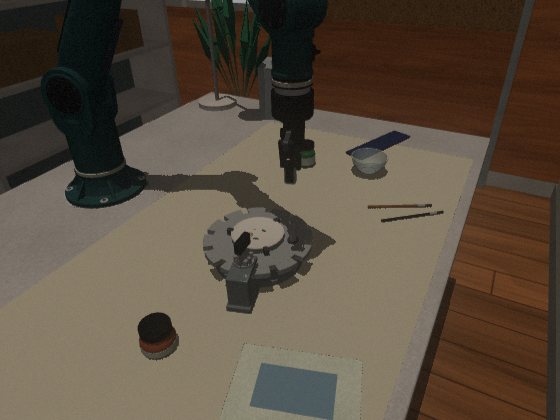

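Run:
```python
from h import *
for p,n in(((319.6,222),'side'),):
  X=plane(p,107,cam(n));d=X[:2]-[560,-72];print(X,np.hypot(*d),np.degrees(np.arctan2(d[1],d[0]))-106.8)
k=tri
a=cv2.imread('pics/scene0.png');b=cv2.imread('pics/s9.png')
# knob height: black blob centroid in scene & side
out=[]
for f,(x0,y0,x1,y1) in(('s9',(230,228,256,262)),('d9',(312,233,331,255))):
    m=(cv2.imread(f'pics/{f}.png').max(2)<34).astype(np.uint8);z=np.zeros_like(m);z[y0:y1,x0:x1]=m[y0:y1,x0:x1]
    n,l,s,c=cv2.connectedComponentsWithStats(z);i=1+np.argmax(s[1:,4]);print(s[i],c[i]);out.append(c[i])
print('knob',tri(*out,cam('scene'),cam('side')))
o=np.load('o9.npy',allow_pickle=True).item();A=cam('wrist',o);print(proj([634.6,-49.4,107],A))
for f,g in(('scene0','s9'),('side0','d9')):
  x,y=[cv2.imread(f'pics/{q}.png').astype(int) for q in(f,g)]
  d=abs(x-y).max(2)
  for n,B in(('orange',((335,125,365,190),(310,300,350,350))[f!='scene0'][:]),('bowl',(148,345,182,392) if f=='scene0' else (162,258,192,297)),('green',(140,292,170,320) if f=='scene0' else (172,212,204,240))):
    print(f,n,np.mean(d[B[0]:B[2],B[1]:B[3]]>25))
```

```text
[634.34335698 -45.17412353 107.        ] 79.03519706999865 -86.95865148239915
[234 232  16  23 237] [241.51054852 243.17721519]
[317 237  10  16 111] [321.38738739 244.31531532]
knob [ 590.75567741 -176.44469795  125.02972322]
[269.35054954 208.25826792]
scene0 orange 0.0
scene0 bowl 0.13642052565707133
scene0 green 0.325
side0 orange 0.0
side0 bowl 0.0
side0 green 0.0
```

Run:
```python
from h import *
print(r.job_done());o=r.get_obs();print(o['time_s'],o['force'])
```

```text
the job is handed in; nothing more can be done
None
the job is handed in; nothing more can be done
```

I pulled the plunger up about 16 mm, twisted it about 78° anticlockwise (1.36 rad) and let it down into its notch, then released it. I then turned the wheel clockwise by its post, holding it loosely between the fingers, backed off upwards and handed the job in at about 15 s.

**Last checks:**
- **Plunger:** two-view triangulation put the bar's centre at 125 mm, against 115 mm by its given home size. That is a lift of about 10 mm, so it is parked in the notch. The bar still stood twisted after the wheel turn.
- **Wheel:** the side view gave a turn of about -87° (-1.52 rad). The last pose of the fingers on the post suggested about -90°. Both lie inside the allowed range.
- **Jars and bowl:** all three are unchanged in the side view. In the scene view the orange-lidded jar is unchanged. The bowl and the other jar areas showed differences there, which I put down to the arm and its shadow crossing them.
- **Contact:** the gripper was at 219 mm with less than 1 N on it, clear of everything.

**Disagreements along the way:**
- The first two-view estimate of the knob was about 5–7 mm out. A wrist picture corrected it before I gripped.
- There were side loads of up to about 7 N on the knob while letting it down, which I partly relieved before releasing.
- The final read-out after hand-in was refused, so there are no readings from the judged second.

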